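# Seal the pop-top storage jars

## Robot

A 6-joint arm with a two-finger parallel gripper is mounted at the origin on a cart in front of the work surface, level with it; the furniture and walls round the work are solid. World frame = base frame: x ahead of the robot, y to its left, z up, the work surface at z = 0. Lengths are in m, angles in rad, forces in N, time in s.
With the tool pointing down it reaches from about 0.35 to 0.975 m from the base axis. Payload 4.9 kg.
Tool frame: the origin (TCP) lies at the very end of the fingers, on their centre line; the grasp point (between the pads) lies 19 mm behind it; z points along the fingers, y is the line along which they close (so a half turn about z gives the same grasp; the last joint's range is limited). The gripper opens to 85 mm and grips with 20 to 120 N. Pads are 22 mm wide; open, the fingers measure 114 mm over their backs; the gripper's body (76 mm by 85 mm) begins 54 mm behind the grasp point. The pads swing forward as they close: fully open they stand 13 mm farther back than shut.
Start: joints at [-1.38, 0.053, 1.613, -0, 1.476, -0.119], TCP at [0.191, -0.595, 0.231] pointing down, gripper open.
Joint ranges: [-3.01, 3.01], [-1.01, 2.22], [0.06, 2.58], [-1.02, 4.17], [0.09, 2.62], [-3.14, 3.14]. Speed limits (rad/s): [2.57, 2.57, 3.14, 3.14, 3.14, 3.14].

## Interface

Orientations are given as a rotation vector (axis times angle).
In Python, from station import get_obs, get_image, finish_job gives the robot as it stands. The module is installed in compiled form; this text tells all that it offers.
- The arm moves only by the tool carry_out, never from a script. Its argument "rows" is a list of rows, each a list of 7 numbers: the turn, a rotation vector about the tool's x, y, z as a fraction of full scale, then the shift along the tool's x, y, z as a fraction of full scale, then the closure, from -1 (fully open) to 1 (shut). A call has 1 to 5 rows; each row is the pose to reach, as a shift and turn from the pose commanded when the call began, along the tool's axes at that moment, turning the shorter way round; what a row does not reach only later rows make up. Full scale, the value 1, is 300 mm for a shift and pi rad for a turn. A row lasts 1/10 s, in which the tool goes at most 50 mm and 8.59 degrees, less where a joint would pass 70% of its speed; a pose out of reach is approached as far as the arm can. A call with a number of a shift or a turn outside -1 to 1 is refused whole. A call with a gripper value outside its range is refused whole. The fingers move at their own pace and stop on an object; "force" is the grip in N (left out, the last holds). Time passes only in rows, so rows that repeat a pose let the fingers close. It gives the time, the measured TCP pose, the force, the opening and the grip force at its end, in the units of the state.
- get_obs(): the state, without advancing time (a new reading comes with each control period).
- get_image(name): name is "scene" or "top"; returns a dict with "img" (480x640x3 uint8, blue, green, red), "mtx" (3x3 intrinsics, pixels), "D" ([k1, k2, p1, p2, k3] as OpenCV has them; the pictures are not rectified), "R" (3x3) and "t" (3): a world point X has camera coordinates R X + t. Camera axes: x right, y down, z forward; pixel columns grow to the right and rows downward; lengths in m; the calibration is good to about 2 mm. A picture is of the moment at which its call begins. There is no depth.
- finish_job(): hands the job in; it is judged then, once.
The state is a dict: "t": time; "q": joint angles; "dq": joint speeds; "effort": joint torques, N m; "tool_pos": TCP position; "tool_rot": TCP orientation; "contact_force": force on the tool from outside, world axes, zero at the start; "wrist_torque": the same for the moment, N m; "opening": finger opening in m; "grip_force": force on a finger pad.
Only numpy, scipy, OpenCV 4.12 (cv2) and the standard library are available. Lean on these libraries where they do the work, as an engineer would, in place of code of your own. Each camera call takes 0.05 s, during which the arm holds its last target. There are 200 camera calls.

## Task

Seal three of the four white pop-top storage jars by lightly pressing the raised round button in the middle of each lid fully down with your fingertips, in this order: the tall square jar, then the round jar, then the low oblong jar. Leave the button of the short square jar up, as that jar is still in use. Press gently, do not pick up, tip or shove any jar, and leave everything else on the worktop where it is.

Things in the scene. Friction and masses are not known exactly. Their poses are not given: they have to be found in the camera images.
- tall_jar: Storage jar with matt white body and white lid, solid and loose on the worktop: the tall square jar, body and lid 96x96 mm in plan, lid top 150 mm above its underside, about 0.8 kg. Origin at the centre of its underside, z up.
- tall_top (a point): Centre of the top face of the tall jar's push button, a flat round steel button 32 mm across in the middle of the lid, with a thin grey ring round it; the point moves with the button. Raised, it stands 14.5 to 16 mm above the lid; fully down and let go, 8 mm. Its top is a springy cap that gives 1 mm for each 3 N, up to 6 mm, and springs back: press 9 to 11 mm from first touch to bring the button fully down. z up.
- tall_button (a joint): How far the tall jar's button is pressed in: 0 = fully raised (jar open), 0.008 m = fully down at its stop (jar sealed). It starts between 0 and 0.0015. It takes about 3 N straight down to move it, more when pressed faster; there is no spring, so it stays where it is left.
- round_jar: Storage jar with matt white body and white lid, solid and loose on the worktop: the round jar, 102 mm across, lid top 112 mm above its underside, about 0.6 kg. Origin at the centre of its underside, z up.
- round_top (a point): Centre of the top face of the round jar's push button, a flat round steel button 32 mm across in the middle of the lid, with a thin grey ring round it; the point moves with the button. Raised, it stands 14.5 to 16 mm above the lid; fully down and let go, 8 mm. Its top is a springy cap that gives 1 mm for each 3 N, up to 6 mm, and springs back: press 9 to 11 mm from first touch to bring the button fully down. z up.
- round_button (a joint): How far the round jar's button is pressed in: 0 = fully raised (jar open), 0.008 m = fully down at its stop (jar sealed). It starts between 0 and 0.0015. It takes about 3 N straight down to move it, more when pressed faster; there is no spring, so it stays where it is left.
- oblong_jar: Storage jar with matt white body and white lid, solid and loose on the worktop: the low oblong jar, lid 82 mm (its x) by 126 mm (its y) in plan, lid top 75 mm above its underside, about 0.55 kg. Origin at the centre of its underside, z up.
- oblong_top (a point): Centre of the top face of the oblong jar's push button, a flat round steel button 32 mm across in the middle of the lid, with a thin grey ring round it; the point moves with the button. Raised, it stands 14.5 to 16 mm above the lid; fully down and let go, 8 mm. Its top is a springy cap that gives 1 mm for each 3 N, up to 6 mm, and springs back: press 9 to 11 mm from first touch to bring the button fully down. z up.
- oblong_button (a joint): How far the oblong jar's button is pressed in: 0 = fully raised (jar open), 0.008 m = fully down at its stop (jar sealed). It starts between 0 and 0.0015. It takes about 3 N straight down to move it, more when pressed faster; there is no spring, so it stays where it is left.
- short_jar: Storage jar with matt white body and white lid, solid and loose on the worktop: the short square jar (same 96x96 mm plan as the tall one but lower), lid top 100 mm above its underside, about 0.6 kg; it stays unsealed. Origin at the centre of its underside, z up.
- short_top (a point): Centre of the top face of the short jar's push button, a flat round steel button 32 mm across in the middle of the lid, with a thin grey ring round it; the point moves with the button. Raised, it stands 14.5 to 16 mm above the lid; fully down and let go, 8 mm. Its top is a springy cap that gives 1 mm for each 3 N, up to 6 mm, and springs back: press 9 to 11 mm from first touch to bring the button fully down. z up.
- short_button (a joint): How far the short jar's button is pressed in: 0 = fully raised (jar open), 0.008 m = fully down at its stop (jar sealed). It starts between 0 and 0.0015. It takes about 3 N straight down to move it, more when pressed faster; there is no spring, so it stays where it is left.
- honey: Honey jar, glass with a lid, 58x62x99 mm, loose bystander. Origin at the centre of its underside.
- salt: Salt shaker, 44 mm across, 90 mm high, loose bystander. Origin at the centre of its underside.
- tuna: Flat tin, 86 mm across, 40 mm high, loose bystander. Origin at the centre of its underside.
- spice: Spice jar with a dark cap, 44 mm across, 105 mm high, loose bystander. Origin at the centre of its underside.
- mug: Two-tone mug with a handle, 78x112x92 mm, loose bystander. Origin at the centre of its underside.
- boiler: Fixed white boiler on the wall over the back of the worktop, 0.42 m wide (y). Origin on the worktop under its middle; its front face is 0.18 m nearer the robot (-x) than the origin, and its underside is 0.62 m above the worktop. Wrists and forearms must stay in front of it, also when swinging from one side to the other; the jars stand in front of it.

How it is judged:
By the outcome, as a careful person would: the job done as asked, in the order asked, and still so for the second after the job is handed in, with the robot touching nothing.
It also fails if it takes over 51 s, if anything falls off the work surface, if the arm or the gripper's body presses on something with over 40 N, if the wrist force passes 120 N, or if a joint passes its speed limit or range.

## Working session

There is one attempt and no reset: what is moved stays moved. The work goes in short steps, Python scripts to look and compute and a tool call to move; the robot and the scene stay as the last step left them, time stands still between calls to the robot, and variables do not carry over. Pictures are saved under pics/ and viewed, at most 10 in all, crops included, and the job is handed in when it is done.

Besides the shell and the picture viewer there is one more tool, called after "Call:" as a command line: name --pt "numbers of a row" for each row, then --argument value for the rest. carry_out: Moves the arm, as the interface text tells. Shift numbers are shares of 300 mm and turn numbers shares of pi rad, none past 1 either way. Its arguments: {"type":"object","properties":{"rows":{"type":"array"},"force":{"type":"number"}},"required":["rows"]}

```bash
mkdir -p pics; python3 - <<'E'
from station import *
import cv2,pickle
for n in("scene","top"):
    d=get_image(n); cv2.imwrite(f"pics/{n}.png",d["img"]); pickle.dump(d,open(n+".pkl","wb")); print(n,d["mtx"].tolist(),d["D"],(-d["R"].T@d["t"]))
print(get_obs())
E
```

```text
scene [[484.8746322054959, 0.0, 321.2062043321229], [0.0, 484.8746322054959, 232.15308091458587], [0.0, 0.0, 1.0]] [0.00235608 0.         0.         0.         0.        ] [0.19862467 0.87428097 1.05447405]
top [[537.7784131087225, 0.0, 318.69011311491977], [0.0, 537.7784131087225, 242.70568553949357], [0.0, 0.0, 1.0]] [-0.09639918  0.          0.          0.          0.        ] [ 0.38928828 -0.01938679  1.42016742]
{'t': 0.1, 'q': array([-1.38002818e+00,  5.32794578e-02,  1.61414909e+00,  1.52612787e-05,
        1.47600289e+00, -1.18969974e-01]), 'dq': array([ 6.11373409e-05, -2.93335004e-04, -2.84854923e-03,  8.60237406e-04,
        6.35447254e-04, -1.69782611e-03]), 'effort': array([ 1.10144778e-03, -3.94903135e+01, -3.71362209e+01, -7.81848416e-05,
        3.88984787e-03, -1.91357351e-06]), 'tool_pos': array([ 0.19042111, -0.59469714,  0.23019756]), 'tool_rot': array([-3.10217745e+00, -4.84307157e-01,  7.97731078e-05]), 'contact_force': array([ 0.02888346, -0.08227396,  0.56553651]), 'wrist_torque': array([-0.00034115, -0.04145083, -0.0246545 ]), 'grip_force': 0.0, 'opening': 0.08552191271530617}
```

View pics/scene.png

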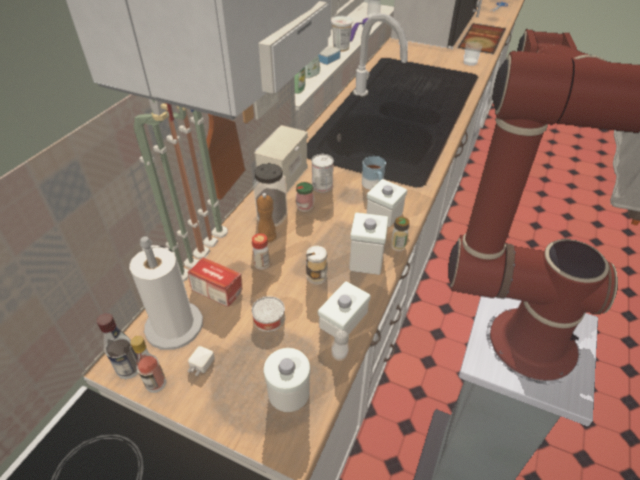

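View pics/top.png

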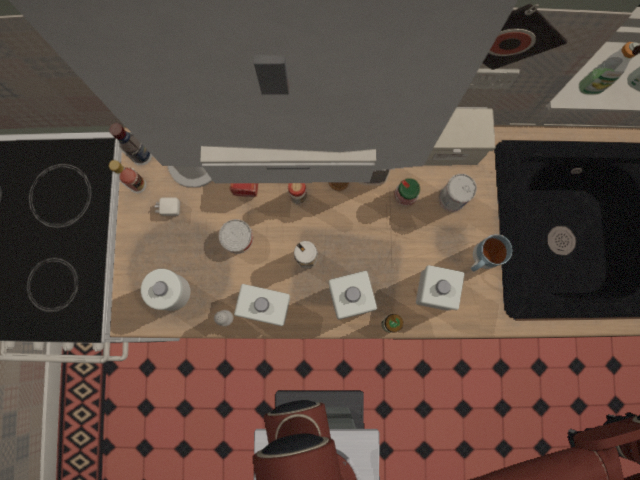

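The top view shows the round jar's button near (158,289), oblong (262,305), tall (353,295) and short (442,288). The scene view has them near (287,367), (345,302), (370,224) and (388,190). I'll enlarge both.

```bash
python3 - <<'E'
import cv2,numpy as np
a=cv2.imread("pics/top.png");b=cv2.imread("pics/scene.png")
def c(i,u,v,w=32,s=8):
    h=24
    k=cv2.resize(i[v-h:v+h,u-w:u+w],None,fx=6,fy=6,interpolation=cv2.INTER_CUBIC)
    for j in range(0,2*w,8): cv2.putText(k,str(u-w+j),(j*6,10),0,.33,(0,0,255));cv2.line(k,(j*6+3,12),(j*6+3,18),(0,0,255))
    for j in range(0,2*h,8): cv2.putText(k,str(v-h+j),(0,j*6+6),0,.33,(255,0,0));cv2.line(k,(24,j*6+3),(30,j*6+3),(255,0,0))
    return k
cv2.imwrite("pics/t4.png",np.vstack([np.hstack([c(a,353,295),c(a,158,289)]),np.hstack([c(a,262,305),c(a,442,288)])]))
cv2.imwrite("pics/s4.png",np.vstack([np.hstack([c(b,370,224),c(b,287,367)]),np.hstack([c(b,345,302),c(b,388,190)])]))
E
```

```text
(no output)
```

View pics/t4.png

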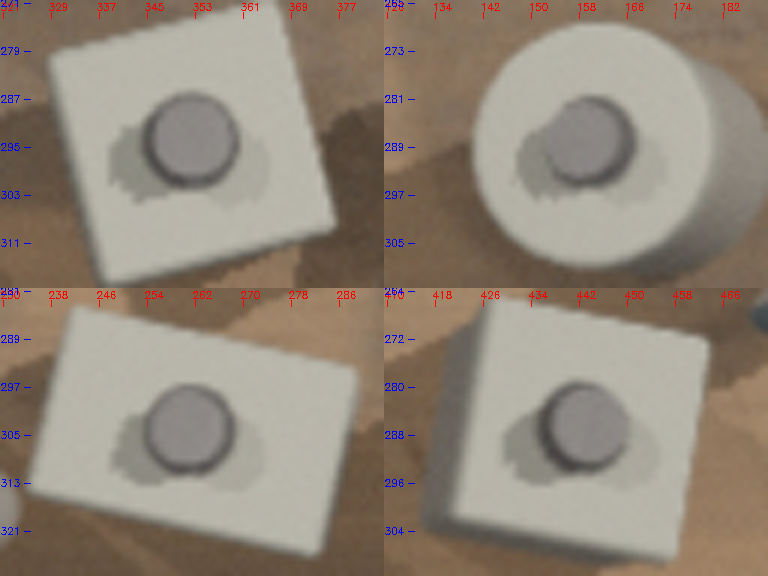

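View pics/s4.png

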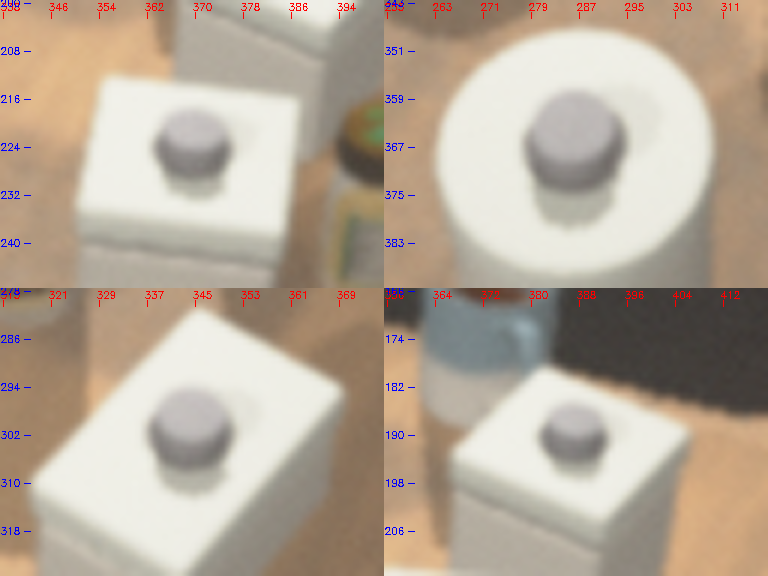

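```bash
cat > h.py <<'E'
import numpy as np
from scipy.spatial.transform import Rotation as Ro
from station import *
def go(p,o=None):
    o=o or get_obs(); return Ro.from_rotvec(o["tool_rot"]).inv().apply(np.array(p)-o["tool_pos"])/.3
E
python3 - <<'E'
import pickle,cv2,numpy as np
from h import *
C={n:pickle.load(open(n+".pkl","rb")) for n in("top","scene")}
def ray(n,p):
    d=C[n]; q=cv2.undistortPoints(np.array([[p]],float),d["mtx"],d["D"])[0,0]
    r=d["R"].T@np.array([*q,1]); return -d["R"].T@d["t"],r/np.linalg.norm(r)
for k,a,b,z in[("tall",(352.3,293.7),(369.7,221.2),.1655),("round",(158.8,288),(286.3,363),.1275),("oblong",(260.8,303.7),(344.7,298.5),.0905),("short",(443.2,286.5),(385.8,187.5),.1155)]:
    A=0;B=0
    for n,p in(("top",a),("scene",b)):
        c,r=ray(n,p); M=np.eye(3)-np.outer(r,r); A=A+M;B=B+M@c
        print(k,n,np.round(c+r*(z-c[2])/r[2],4),end=" ")
    print("tri",np.round(np.linalg.solve(A,B),4))
c,r=ray("top",(290,168)); print("boiler front edge",c+r*(.62-c[2])/r[2])
for nm,p,z in(("spice",(393,323),.105),("salt",(223,317),.09),("honey",(305,253),.099)):
    c,r=ray("top",p);print(nm,c+r*(z-c[2])/r[2])
print(Ro.from_rotvec(get_obs()["tool_rot"]).as_matrix().round(3))
E
```

```text
tall top [ 0.4877 -0.0866  0.1655] tall scene [ 0.4885 -0.0862  0.1655] tri [ 0.4881 -0.0865  0.1652]
round top [0.5039 0.3812 0.1275] round scene [0.5047 0.3823 0.1275] tri [0.5045 0.3817 0.1266]
oblong top [0.4689 0.1354 0.0905] oblong scene [0.4681 0.1359 0.0905] tri [0.4687 0.1354 0.0897]
short top [ 0.5084 -0.3113  0.1155] short scene [ 0.5141 -0.3107  0.1155] tri [ 0.5111 -0.3106  0.116 ]
boiler front edge [0.64688316 0.03222808 0.62      ]
spice [ 0.4210104  -0.18799847  0.105     ]
salt [0.43597806 0.22856147 0.09      ]
honey [0.59418874 0.02636964 0.099     ]
[[ 0.952  0.305 -0.   ]
 [ 0.305 -0.952  0.002]
 [ 0.    -0.002 -1.   ]]
```

Call:
carry_out --pt "0 0 0 0.6 -0.54 0 1" --pt "0 0 0 0.6 -0.54 0 1" --pt "0 0 0 0.6 -0.54 0 1" --pt "0 0 0 0.6 -0.54 0 1" --pt "0 0 0 0.6 -0.54 0 1" --force 20

```text
t: 0.6
tool_pos: [0.3132, -0.3837, 0.2307]
tool_rot: [-3.103, -0.485, -0.0]
contact_force: [-0.3, -0.0, -0.1]
opening: 0.0124
grip_force: 0.0
```

Call:
carry_out --pt "0 0 0 0.6 -0.54 0 1" --pt "0 0 0 0.6 -0.54 0 1" --pt "0 0 0 0.6 -0.54 0 1" --pt "0 0 0 0.6 -0.54 0 1" --pt "0 0 0 0.6 -0.54 0 1"

```text
t: 1.1
tool_pos: [0.4351, -0.1745, 0.231]
tool_rot: [-3.104, -0.486, -0.0]
contact_force: [0.4, -1.4, 0.4]
opening: 0.0003
grip_force: 0.0
```

```bash
python3 -c "
from h import *
o=get_obs();print(o['t'],o['tool_pos'],o['q'].round(2),o['opening'],o['contact_force'],go([.488,-.0865,.18],o))"
```

```text
1.1 [ 0.43514866 -0.17447669  0.23099552] [-0.54 -0.34  1.96  0.    1.51  0.72] 0.0002598723265617449 [ 0.42438996 -1.42808647  0.37679734] [ 0.25735269 -0.22532608  0.17008177]
```

Call:
carry_out --pt "0 0 0 0.25 -0.22 0 1" --pt "0 0 0 0.25 -0.22 0 1" --pt "0 0 0 0.25 -0.22 0.17 1" --pt "0 0 0 0.25 -0.22 0.17 1" --pt "0 0 0 0.25 -0.22 0.17 1"

```text
t: 1.6
tool_pos: [0.4847, -0.0909, 0.1789]
tool_rot: [-3.102, -0.484, 0.006]
contact_force: [0.0, -1.3, 0.6]
opening: 0.0004
grip_force: 0.0
```

```bash
python3 -c "
from h import *
import cv2
o=get_obs();print(o['t'],o['tool_pos'],go([.488,-.0865,.168],o))
i=get_image('scene')['img'];j=get_image('top')['img']
f=lambda a:cv2.resize(a,None,fx=5,fy=5,interpolation=2)
cv2.imwrite('pics/n1.png',cv2.hconcat([f(i[170:270,320:400]),f(j[245:345,313:393])]))"
```

```text
1.6 [ 0.48466829 -0.09086589  0.17888577] [ 0.01513602 -0.01039094  0.03625909]
```

View pics/n1.png

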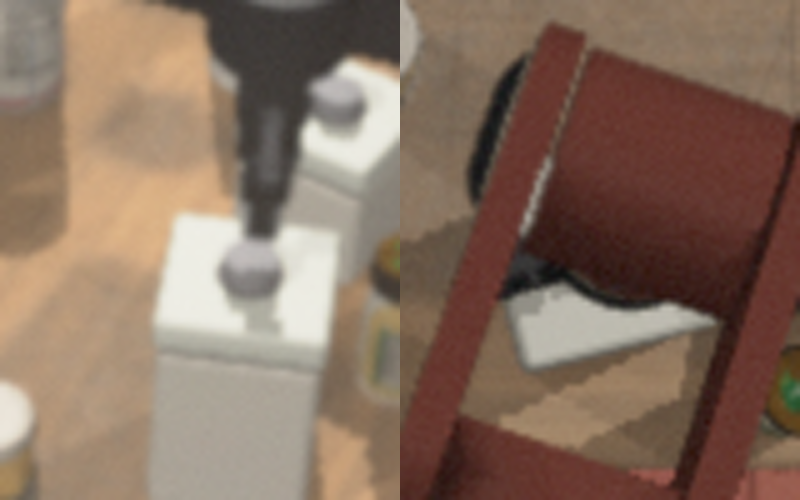

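The scene crop shows the shut fingertips just above the tall jar's button (tip at about (258,232) in the crop, button top at (250,262)). I'll correct by about 5 mm, then descend slowly.

Call:
carry_out --pt "0 0 0 0.015 -0.01 0.01 1" --pt "0 0 0 0.015 -0.01 0.02 1" --pt "0 0 0 0.015 -0.01 0.03 1" --pt "0 0 0 0.015 -0.01 0.035 1" --pt "0 0 0 0.015 -0.01 0.035 1"

```text
t: 2.2
tool_pos: [0.4891, -0.087, 0.1695]
tool_rot: [-3.104, -0.484, 0.001]
contact_force: [0.1, -0.6, -0.1]
opening: -0.0001
grip_force: 0.0
```

Call:
carry_out --pt "0 0 0 0 0 0.003 1" --pt "0 0 0 0 0 0.006 1" --pt "0 0 0 0 0 0.009 1" --pt "0 0 0 0 0 0.012 1" --pt "0 0 0 0 0 0.012 1"

```text
t: 2.7
tool_pos: [0.4892, -0.0869, 0.1661]
tool_rot: [-3.104, -0.485, 0.0]
contact_force: [0.0, 0.4, -0.5]
opening: 0.0
grip_force: 0.0
```

Call:
carry_out --pt "0 0 0 0 0 0.003 1" --pt "0 0 0 0 0 0.006 1" --pt "0 0 0 0 0 0.009 1" --pt "0 0 0 0 0 0.012 1" --pt "0 0 0 0 0 0.012 1"

```text
t: 3.2
tool_pos: [0.4894, -0.087, 0.1628]
tool_rot: [3.104, 0.485, 0.0]
contact_force: [-0.6, 0.6, 3.0]
opening: -0.0002
grip_force: 1.3
```

Call:
carry_out --pt "0 0 0 0 0 0.003 1" --pt "0 0 0 0 0 0.006 1" --pt "0 0 0 0 0 0.009 1" --pt "0 0 0 0 0 0.009 1" --pt "0 0 0 0 0 0.009 1"

```text
t: 3.7
tool_pos: [0.4894, -0.087, 0.1599]
tool_rot: [3.104, 0.485, 0.0]
contact_force: [-0.8, 0.1, 2.8]
opening: 0.0004
grip_force: 1.1
```

Call:
carry_out --pt "0 0 0 0 0 0.003 1" --pt "0 0 0 0 0 0.006 1" --pt "0 0 0 0 0 0.009 1" --pt "0 0 0 0 0 0.009 1" --pt "0 0 0 0 0 0.009 1"

```text
t: 4.2
tool_pos: [0.4894, -0.087, 0.1572]
tool_rot: [3.104, 0.485, 0.0]
contact_force: [-0.1, -0.1, 2.8]
opening: -0.0002
grip_force: 1.2
```

Call:
carry_out --pt "0 0 0 0 0 0.003 1" --pt "0 0 0 0 0 0.005 1" --pt "0 0 0 0 0 0.005 1" --pt "0 0 0 0 0 0.005 1"

```text
t: 4.6
tool_pos: [0.4894, -0.087, 0.1562]
tool_rot: [3.104, 0.485, 0.0]
contact_force: [-2.4, 0.9, 5.8]
opening: 0.0006
grip_force: 2.6
```

Call:
carry_out --pt "0 0 0 0 0 0.003 1" --pt "0 0 0 0 0 0.004 1" --pt "0 0 0 0 0 0.004 1" --pt "0 0 0 0 0 0.004 1"

```text
t: 5.0
tool_pos: [0.4894, -0.087, 0.1555]
tool_rot: [3.104, 0.485, 0.0]
contact_force: [-3.4, 1.2, 7.6]
opening: 0.0004
grip_force: 3.7
```

The force rose on the 3 N/mm cap slope at the right height, so the tall button is at its stop. Next, the round jar.

Call:
carry_out --pt "0 0 0 0 0 -0.02 1" --pt "0 0 0 0 0 -0.08 1" --pt "0 0 0 0 0 -0.16 1" --pt "0 0 0 0 0 -0.16 1"

```text
t: 5.4
tool_pos: [0.4909, -0.0875, 0.2056]
tool_rot: [3.101, 0.484, 0.008]
contact_force: [0.5, 0.3, 0.7]
opening: -0.0001
grip_force: 0.0
```

Call:
carry_out --pt "0 0 0 0.26 -0.736 0 1" --pt "0 0 0 0.26 -0.736 0 1" --pt "0 0 0 0.26 -0.736 0 1" --pt "0 0 0 0.26 -0.736 0 1" --pt "0 0 0 0.26 -0.736 0 1"

```text
t: 5.9
tool_pos: [0.4952, 0.1498, 0.2009]
tool_rot: [-3.103, -0.487, 0.003]
contact_force: [1.0, -0.7, -0.1]
opening: -0.0001
grip_force: 0.0
```

Call:
carry_out --pt "0 0 0 0.26 -0.736 0 1" --pt "0 0 0 0.26 -0.736 0 1" --pt "0 0 0 0.26 -0.736 0 1" --pt "0 0 0 0.26 -0.736 0 1" --pt "0 0 0 0.26 -0.736 0 1"

```text
t: 6.4
tool_pos: [0.5021, 0.3839, 0.2005]
tool_rot: [3.103, 0.488, -0.003]
contact_force: [0.7, -0.9, -0.2]
opening: 0.0001
grip_force: 0.0
```

Call:
carry_out --pt "0 0 0 0 0 0 1" --pt "0 0 0 0 0 0 1"

```text
t: 6.6
tool_pos: [0.5024, 0.3813, 0.2006]
tool_rot: [3.102, 0.487, -0.004]
contact_force: [-0.0, -0.4, 0.6]
opening: -0.0003
grip_force: 0.0
```

```bash
python3 -c "
from h import *
o=get_obs();print(o['t'],o['tool_pos'],o['q'].round(2),o['contact_force'],go([.5045,.3817,.131],o))"
```

```text
6.6 [0.5024284  0.3812722  0.20059379] [ 0.53  0.09  1.63 -0.    1.43  1.79] [-0.01468769 -0.40432052  0.56658713] [0.00762434 0.00049768 0.23196064]
```

Call:
carry_out --pt "0 0 0 0.007 0 0.08 1" --pt "0 0 0 0.007 0 0.15 1" --pt "0 0 0 0.007 0 0.2 1" --pt "0 0 0 0.007 0 0.23 1" --pt "0 0 0 0.007 0 0.23 1"

```text
t: 7.1
tool_pos: [0.5045, 0.3806, 0.1316]
tool_rot: [3.103, 0.483, -0.005]
contact_force: [-0.4, -0.8, -0.2]
opening: 0.0001
grip_force: 0.0
```

Call:
carry_out --pt "0 0 0 0 0 0.003 1" --pt "0 0 0 0 0 0.006 1" --pt "0 0 0 0 0 0.009 1" --pt "0 0 0 0 0 0.012 1" --pt "0 0 0 0 0 0.012 1"

```text
t: 7.6
tool_pos: [0.5053, 0.3819, 0.1301]
tool_rot: [-3.104, -0.485, -0.001]
contact_force: [-0.3, -0.1, -0.4]
opening: 0.0002
grip_force: 0.0
```

Call:
carry_out --pt "0 0 0 0 0 0.003 1" --pt "0 0 0 0 0 0.006 1" --pt "0 0 0 0 0 0.009 1" --pt "0 0 0 0 0 0.009 1" --pt "0 0 0 0 0 0.009 1"

```text
t: 8.1
tool_pos: [0.5052, 0.3818, 0.1271]
tool_rot: [-3.104, -0.485, 0.0]
contact_force: [-0.2, -0.4, 0.9]
opening: 0.0001
grip_force: 0.0
```

Call:
carry_out --pt "0 0 0 0 0 0.003 1" --pt "0 0 0 0 0 0.006 1" --pt "0 0 0 0 0 0.009 1" --pt "0 0 0 0 0 0.012 1" --pt "0 0 0 0 0 0.012 1"

```text
t: 8.6
tool_pos: [0.5054, 0.3819, 0.1238]
tool_rot: [-3.104, -0.485, -0.001]
contact_force: [-0.4, -0.9, 2.8]
opening: -0.0001
grip_force: 1.3
```

Call:
carry_out --pt "0 0 0 0 0 0.003 1" --pt "0 0 0 0 0 0.006 1" --pt "0 0 0 0 0 0.009 1" --pt "0 0 0 0 0 0.012 1" --pt "0 0 0 0 0 0.012 1"

```text
t: 9.1
tool_pos: [0.5054, 0.3819, 0.1199]
tool_rot: [-3.104, -0.485, -0.0]
contact_force: [-0.7, -0.4, 1.9]
opening: -0.0003
grip_force: 1.2
```

Call:
carry_out --pt "0 0 0 0 0 0.003 1" --pt "0 0 0 0 0 0.005 1" --pt "0 0 0 0 0 0.005 1" --pt "0 0 0 0 0 0.005 1"

```text
t: 9.5
tool_pos: [0.5054, 0.3819, 0.1188]
tool_rot: [-3.104, -0.485, -0.001]
contact_force: [-0.6, -0.1, 3.7]
opening: 0.0
grip_force: 1.9
```

Call:
carry_out --pt "0 0 0 0 0 0.003 1" --pt "0 0 0 0 0 0.006 1" --pt "0 0 0 0 0 0.006 1" --pt "0 0 0 0 0 0.006 1"

```text
t: 9.9
tool_pos: [0.5054, 0.3819, 0.1176]
tool_rot: [-3.104, -0.485, -0.0]
contact_force: [-2.9, -1.7, 7.0]
opening: -0.0002
grip_force: 3.5
```

Call:
carry_out --pt "0 0 0 0 0 -0.02 1" --pt "0 0 0 0 0 -0.1 1" --pt "0 0 0 0 0 -0.24 1" --pt "0 0 0 0 0 -0.24 1"

```text
t: 10.3
tool_pos: [0.5079, 0.3834, 0.1951]
tool_rot: [-3.1, -0.484, -0.015]
contact_force: [0.7, -0.1, 1.4]
opening: 0.0003
grip_force: 0.0
```

Call:
carry_out --pt "0 0 0 -0.37 0.745 0 1" --pt "0 0 0 -0.37 0.745 0 1" --pt "0 0 0 -0.37 0.745 0 1" --pt "0 0 0 -0.37 0.745 0 1" --pt "0 0 0 -0.37 0.745 0 1"

```text
t: 10.8
tool_pos: [0.4665, 0.1334, 0.1877]
tool_rot: [3.104, 0.486, -0.002]
contact_force: [0.7, 0.3, 0.5]
opening: -0.0003
grip_force: 0.0
```

Call:
carry_out --pt "0 0 0 0 0 0 1" --pt "0 0 0 0 0 0 1" --pt "0 0 0 0 0 0 1"

```text
t: 11.1
tool_pos: [0.4676, 0.1357, 0.1883]
tool_rot: [-3.103, -0.485, 0.001]
contact_force: [0.8, -0.3, -0.6]
opening: -0.0002
grip_force: 0.0
```

```bash
python3 -c "
from h import *
o=get_obs();print(o['t'],o['tool_pos'],o['q'].round(2),o['contact_force'],go([.4687,.1354,.094],o))"
```

```text
11.1 [0.46757236 0.13570268 0.18829739] [ 0.13 -0.26  1.97  0.    1.43  1.39] [ 0.83133448 -0.27716836 -0.56920492] [0.00340388 0.00226958 0.3143221 ]
```

Call:
carry_out --pt "0 0 0 0.003 0.002 0.1 1" --pt "0 0 0 0.003 0.002 0.2 1" --pt "0 0 0 0.003 0.002 0.27 1" --pt "0 0 0 0.003 0.002 0.31 1" --pt "0 0 0 0.003 0.002 0.31 1"

```text
t: 11.6
tool_pos: [0.4673, 0.1357, 0.0936]
tool_rot: [-3.103, -0.488, 0.007]
contact_force: [-0.2, 0.2, 0.4]
opening: -0.0
grip_force: 0.0
```

Call:
carry_out --pt "0 0 0 0 0 0.003 1" --pt "0 0 0 0 0 0.006 1" --pt "0 0 0 0 0 0.009 1" --pt "0 0 0 0 0 0.012 1" --pt "0 0 0 0 0 0.012 1"

```text
t: 12.1
tool_pos: [0.4689, 0.1348, 0.0925]
tool_rot: [-3.104, -0.485, -0.001]
contact_force: [0.5, 0.4, 0.6]
opening: -0.0
grip_force: 0.0
```

Call:
carry_out --pt "0 0 0 0 0 0.003 1" --pt "0 0 0 0 0 0.006 1" --pt "0 0 0 0 0 0.009 1" --pt "0 0 0 0 0 0.009 1" --pt "0 0 0 0 0 0.009 1"

```text
t: 12.6
tool_pos: [0.4687, 0.1348, 0.0895]
tool_rot: [3.104, 0.485, -0.0]
contact_force: [-0.5, -0.6, -0.1]
opening: 0.0001
grip_force: 0.3
```

Call:
carry_out --pt "0 0 0 0 0 0.003 1" --pt "0 0 0 0 0 0.006 1" --pt "0 0 0 0 0 0.009 1" --pt "0 0 0 0 0 0.012 1" --pt "0 0 0 0 0 0.012 1"

```text
t: 13.1
tool_pos: [0.4688, 0.1348, 0.0858]
tool_rot: [3.104, 0.485, 0.0]
contact_force: [-0.8, -0.5, 2.5]
opening: -0.0002
grip_force: 1.2
```

Call:
carry_out --pt "0 0 0 0 0 0.003 1" --pt "0 0 0 0 0 0.006 1" --pt "0 0 0 0 0 0.009 1" --pt "0 0 0 0 0 0.012 1" --pt "0 0 0 0 0 0.012 1"

```text
t: 13.6
tool_pos: [0.4688, 0.1348, 0.0821]
tool_rot: [3.104, 0.485, 0.0]
contact_force: [0.1, -0.6, 3.4]
opening: -0.0001
grip_force: 1.3
```

Call:
carry_out --pt "0 0 0 0 0 0.003 1" --pt "0 0 0 0 0 0.003 1" --pt "0 0 0 0 0 0.003 1"

```text
t: 13.9
tool_pos: [0.4688, 0.1348, 0.0815]
tool_rot: [3.104, 0.485, 0.0]
contact_force: [-1.7, -0.6, 4.6]
opening: 0.0001
grip_force: 2.2
```

Call:
carry_out --pt "0 0 0 0 0 0.003 1" --pt "0 0 0 0 0 0.005 1" --pt "0 0 0 0 0 0.005 1" --pt "0 0 0 0 0 0.005 1"

```text
t: 14.3
tool_pos: [0.4688, 0.1348, 0.0804]
tool_rot: [3.104, 0.485, -0.0]
contact_force: [-3.8, -1.6, 7.2]
opening: 0.0005
grip_force: 3.7
```

Call:
carry_out --pt "0 0 0 0 0 -0.02 1" --pt "0 0 0 0 0 -0.1 1" --pt "0 0 0 0 0 -0.26 1" --pt "0 0 0 0 0 -0.42 1" --pt "0 0 0 0 0 -0.42 1"

```text
t: 14.8
tool_pos: [0.4728, 0.1355, 0.2139]
tool_rot: [3.104, 0.485, 0.023]
contact_force: [1.3, 0.1, 0.0]
opening: 0.0002
grip_force: 0.0
```

Call:
carry_out --pt "0 0 0 -0.3 0 -0.2 1" --pt "0 0 0 -0.3 0 -0.2 1" --pt "0 0 0 -0.3 0 -0.2 1"

```text
t: 15.1
tool_pos: [0.3823, 0.1072, 0.2691]
tool_rot: [3.104, 0.484, 0.01]
contact_force: [1.5, 0.6, 0.5]
opening: 0.0001
grip_force: 0.0
```

```bash
python3 -c "
from h import *
import cv2
o=get_obs();print(o['t'],o['tool_pos'],o['contact_force'])
i=get_image('scene')['img'];j=get_image('top')['img']
cv2.imwrite('pics/e.png',cv2.vconcat([cv2.resize(i[160:420,220:480],None,fx=2.2,fy=2.2,interpolation=2)[:,:]]))"
```

```text
15.1 [0.38230418 0.10717165 0.26909184] [1.51074732 0.62634025 0.5483232 ]
```

View pics/e.png

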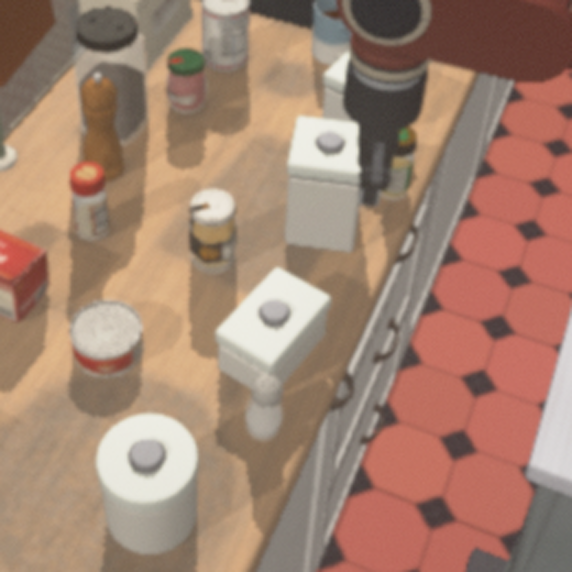

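The picture shows all three buttons down: tall (330,142), oblong (275,313) and round (147,456). The jars and everything else visible are where they were, and the arm is clear. I'll let it settle and hand in.

Call:
carry_out --pt "0 0 0 0 0 0 1" --pt "0 0 0 0 0 0 1" --pt "0 0 0 0 0 0 1"

```text
t: 15.5
tool_pos: [0.383, 0.1075, 0.2642]
tool_rot: [-3.104, -0.485, 0.005]
contact_force: [0.6, 0.6, 0.4]
opening: -0.0003
grip_force: 0.0
```

```bash
python3 -c "
from station import *
print(finish_job())"
```

```text
the job is handed in; nothing more can be done
None
```

I sealed the tall, round and oblong jars in that order, pressing with at most about 8 N, never touched the short jar, and handed the job in at about 15.5 s with the arm clear.

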